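# Find which way a hair dryer's filter cap unlocks and take it off

## Task

Take the ribbed filter cap off the back of the slimmer of the two hair dryers in the bench stand, so that its lint can be brushed out: it is a twist lock, and nobody remembers whether this model unlocks clockwise or anticlockwise, so feel which way it gives, turn it free and lift it off without wrenching it. Leave the second dryer and everything else where it is. Finish while still holding the cap in the gripper, still and level, open side down, over the middle of the steel tray and at least 10 cm above the worktop; do not put it down or let go.

Things in the scene. Friction and masses are not known exactly. Their poses are not given: they have to be found in the camera images.
- cap: Black plastic filter cap of the slim dryer, a ribbed round cup sitting open side down on the dryer's upturned back: 56 mm in diameter, 34 mm tall, about 45 g, upright sides to grip. Origin at the centre of its lower rim, z up along its axis, x towards a small white pointer on the rim of its top. It starts locked, pointer within 3 degrees of the dryer's +x; while locked it has 2 mm of play upwards.
- cap_top (a point): Centre of the cap's top face, 34 mm above its lower rim, 239 mm above the worktop at the start. The lock is of either hand, unseen: one way the cap stops dead after 3 to 9 degrees; the other way it turns freely, without rising, to an end stop 75 degrees from the start, and lifts straight off anywhere from 42 degrees to that stop (middle 60 degrees, 1.05 rad).
- dryer: Slim grey cordless hair dryer, fixed in the stand nose down, barrel upright, 61 mm in diameter. Origin at the centre of its flat rear face, on which the cap sits, 205 mm above the worktop; z up; x along its handle, which sticks out level, 145 mm from the axis, its top 37 mm below the rear face. A neck 14 mm tall stands on the rear face inside the cap: 20 mm of lift clears it.
- dryer2: The other dryer in the stand, fixed, to be left alone: thicker barrel, 82 mm in diameter, domed back with no loose cap, top 232 mm above the worktop, its axis 160 mm beside the slim one's, on either side. Origin at the centre of the dome's foot, 205 mm above the worktop, z up, x along its handle, 165 mm long.
- tray: Shallow open steel tray for the lint, 160 mm square, 22 mm tall, walls 3 mm, 0.5 kg, loose on the worktop. Origin at the centre of its underside, z up.
- bottle: White developer bottle, 68 mm in diameter, 200 mm tall, loose, upright; a bystander. Origin at the centre of its underside.
- brush: Flat black cleaning brush lying on the worktop, 170 mm long, 32 mm wide, 17 mm tall, bristles down; a bystander. Origin under its middle, x towards the bristle end.
Things that resemble listed ones, but are neither listed nor needed, are in the scene too. Of the things like the cap, leave any that is red or turquoise; of the rest the smaller one is meant.

How it is judged (in metres and radians):
On the way, in this order (a step that is already met when the one before it is completed fails the run):
1. the cap has been turned free (more than 34 degrees) while still sitting on the dryer (angle between the x axis of cap and the x axis of dryer, either way round above 0.6 rad and z of cap in the frame of dryer below 0.006 m and horizontal distance between cap and dryer below 0.006 m), for 0.1 s.
2. the cap is lifted off the dryer, upright, in the gripper (z of cap in the frame of dryer above 0.02 m and angle between cap's own z axis and vertical below 0.35 rad and contact force between the fingers and cap above 1 N), for 0.1 s.
At the end, for the whole second after the job is handed in: The cap is in the fingers' grip and touches neither dryer nor tray, its lower rim more than 80 mm above the worktop and its axis within 50 mm of the tray's centre, tilted less than 0.25 rad, open side down, and still (under 30 mm/s) (contact force between the fingers and cap above 1 N and contact force between cap and dryer below 0.1 N and contact force between cap and tray below 0.1 N and horizontal distance between cap and tray below 0.05 m and height (world z) of cap above 0.08 m and angle between cap's own z axis and vertical below 0.25 rad and linear speed of cap below 0.03 m/s); the arm keeps its last pose, push and grip.
It fails at once if the cap was wrenched: pulled or rammed against the dryer with more than 80 N (contact force between cap and dryer above 80 N).
It fails at once if the robot bumped the second dryer (contact force between any of the fingers, the arm and dryer2 above 5 N).
It fails at once if the tray or a bystander was pushed out of its place (distance of any of tray, bottle, brush from where it was at the start of the episode above 0.03 m).
It also fails if it takes over 54 s, if anything falls off the work surface, if the arm or the gripper's body presses on something with over 40 N, if the wrist force passes 120 N, or if a joint passes its speed limit or range.

## Robot

A 6-joint arm with a two-finger parallel gripper is mounted at the origin on the work surface. World frame = base frame: x ahead of the robot, y to its left, z up, the work surface at z = 0. Lengths are in mm, angles in rad, forces in N, time in s.
With the tool pointing down it reaches from about 350 to 875 mm from the base axis. Payload 4.2 kg.
Tool frame: the origin (TCP) lies at the very end of the fingers, on their centre line; the grasp point (between the pads) lies 19 mm behind it; z points along the fingers, y is the direction in which the jaws open and shut (so a half turn about z gives the same grasp; the last joint's range is limited). The gripper opens to 85 mm and grips with 20 to 120 N. Pads are 22 mm wide; open, the fingers measure 114 mm over their backs; the gripper's body (76 mm by 85 mm) begins 54 mm behind the grasp point. The pads swing forward as they close: fully open they stand 13 mm farther back than shut.
Start: joints at [1.448, 0.385, 0.008, 0, -1.194, -0.259], TCP at [232.837, 579.988, 231.312] pointing down, gripper open.
Joint ranges: [-3.14, 3.14], [-1.21, 2.06], [-1.07, 1.41], [-3.16, 2.05], [-2.99, -0.16], [-3.1, 3.1]. Speed limits (rad/s): [2.79, 2.79, 3.14, 3.14, 3.14, 3.14].

## Interface

Orientations are given as a unit quaternion [x, y, z, w].
In Python, from bench import arm gives the robot as it stands.
- The arm moves only by the tool apply_moves, never from a script. Its argument "plan" is one flat list of numbers, 5 for each row, row after row: the gripper's target within -1 to 1 (shut at 1, half-way at 0, fully open at -1), then the shift along the world's x, y, z in m, then the turn about the world's z in degrees. A call has 1 to 8 rows; each row is the pose to reach, as a shift and turn from the pose commanded when the call began; what a row does not reach only later rows make up. A row lasts 1/12 s, in which the tool goes at most 41.7 mm and 7.16 degrees, less where a joint would pass 70% of its speed; a pose out of reach is approached as far as the arm can. A call with a gripper value outside its range is refused whole. The fingers move at their own pace and stop on an object; the grip force is fixed at half the most. Time passes only in rows, so rows that repeat a pose let the fingers close. It gives the time, the measured TCP pose, the force and the opening at its end, in the units of the state.
- arm.read_state(): the state, without advancing time (a new reading comes with each control period).
- arm.get_image(name): name is "scene" or "top"; returns a dict with "color" (420x560x3 uint8, red, green, blue), "range_z" (420x560 float32, mm along the optical axis (not along the pixel's ray), 0 where there is no reading), "camera_matrix" (3x3 intrinsics, pixels), "camera_from_world" (4x4, takes a point from world to camera coordinates). Camera axes: x right, y down, z forward; pixel columns grow to the right and rows downward; lengths in mm; the calibration is good to about 2 mm. A picture is of the moment at which its call begins.
- arm.job_done(): hands the job in, once; it reports no verdict.
The state is a dict: "clock": time; "joints": joint angles; "joint_vel": joint speeds; "joint_efforts": joint torques, N m; "position": TCP position; "ee_rot": TCP orientation; "contact_force": force on the tool from outside, world axes, zero at the start; "wrist_torque": the same for the moment, N m; "gripper_width": finger opening in mm.
Only numpy, scipy, OpenCV 4.12 (cv2) and the standard library are available. Lean on these libraries where they do the work, as an engineer would, in place of code of your own. Each camera call takes 0.05 s, during which the arm holds its last target.

## Working session

There is one attempt and no reset: what is moved stays moved. The work goes in short steps, Python scripts to look and compute and a tool call to move; the robot and the scene stay as the last step left them, time stands still between calls to the robot, and variables do not carry over. Pictures are saved under pics/ and viewed, and the job is handed in when it is done.

Besides the shell and the picture viewer there is one more tool, called after "Call:" as name(argument=value, ...), one argument or row to a line, values as JSON. apply_moves: Moves the arm, as the interface text tells. Its arguments: {"type":"object","properties":{"plan":{"type":"array","items":{"type":"number"}}},"required":["plan"]}

```bash
mkdir -p pics; ls; python3 - <<'E'
from bench import arm
import cv2,numpy as np
print(arm.read_state())
for n in("scene","top"):
    d=arm.get_image(n); cv2.imwrite(f"pics/{n}0.png",d["color"][:,:,::-1]); np.savez(f"{n}0.npz",**d)
    print(d["camera_matrix"],d["camera_from_world"])
E
```

```text
pics
{'clock': 0.0, 'joints': array([ 1.44760945e+00,  3.85541383e-01,  6.60445266e-03, -5.14920612e-04,
       -1.19400022e+00, -2.58592707e-01]), 'joint_vel': array([ 7.64925135e-04, -1.03999891e-03,  6.42276783e-05, -4.13214982e-04,
        9.10110737e-04,  7.00944514e-04]), 'joint_efforts': array([-7.03233054e-04, -3.92291343e+01,  1.88403261e+01,  4.18619469e+00,
       -4.64514946e-03, -4.07472371e-06]), 'position': array([232.62089142, 579.45348785, 230.220021  ]), 'ee_rot': array([ 9.81817184e-01, -1.89825748e-01, -1.66334671e-04,  1.08414733e-03]), 'contact_force': array([-0.3721142 ,  0.23579166, -0.24431894]), 'wrist_torque': array([-0.01444954,  0.07446868,  0.00411053]), 'gripper_width': 85.08078205891469}
[[533.28170533   0.         275.92938173]
 [  0.         533.28170533 212.10684262]
 [  0.           0.           1.        ]] [[-7.54722393e-01  6.55969578e-01 -9.90062234e-03  4.46910213e+02]
 [ 4.95644202e-01  5.60243955e-01 -6.63674270e-01 -1.90737648e+02]
 [-4.29803366e-01 -5.05797019e-01 -7.47956176e-01  2.14950846e+03]
 [ 0.00000000e+00  0.00000000e+00  0.00000000e+00  1.00000000e+00]]
[[403.23717648   0.         281.76533261]
 [  0.         403.23717648 209.61566105]
 [  0.           0.           1.        ]] [[ 7.75189681e-03 -9.99958538e-01  4.77816361e-03 -2.34566738e+01]
 [-9.95498604e-01 -8.16851227e-03 -9.44235416e-02  5.84140930e+02]
 [ 9.44586571e-02 -4.02469366e-03 -9.95520650e-01  1.11355219e+03]
 [ 0.00000000e+00  0.00000000e+00  0.00000000e+00  1.00000000e+00]]
```

View pics/scene0.png

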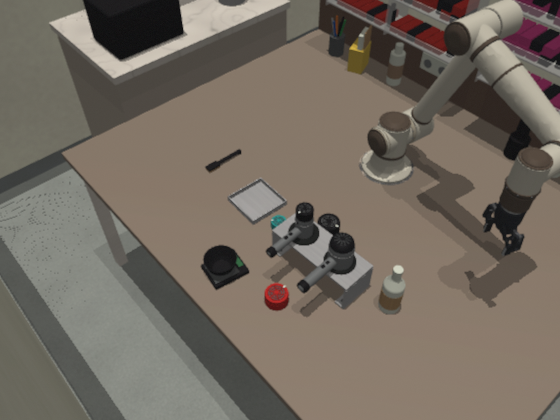

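View pics/top0.png

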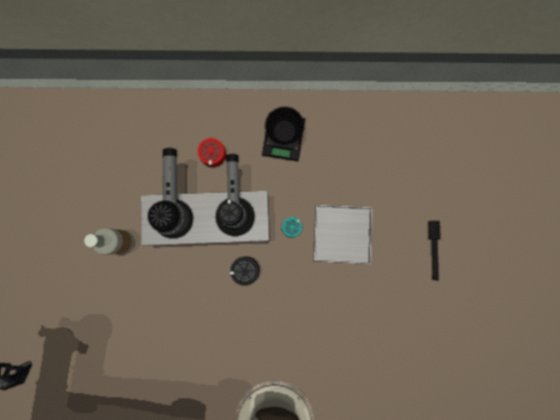

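The slim dryer with its cap is at about (231,215) in the top view. The thicker one is at (165,217), the tray at (343,235), and a loose black cap lies at (245,270). I'll zoom in and measure.

```bash
cat > h.py <<'E'
import numpy as np,cv2
def load(n): return dict(np.load(n))
def pts(d):
    K=d["camera_matrix"];T=d["camera_from_world"];z=d["range_z"].astype(float)
    v,u=np.mgrid[:z.shape[0],:z.shape[1]]
    c=np.stack([(u-K[0,2])/K[0,0]*z,(v-K[1,2])/K[1,1]*z,z],-1)
    w=(c-T[:3,3])@T[:3,:3]; w[z<=0]=np.nan; return w
def ray(d,u,v,h):
    K=d["camera_matrix"];T=d["camera_from_world"];R=T[:3,:3]
    o=-R.T@T[:3,3]; r=R.T@np.array([(u-K[0,2])/K[0,0],(v-K[1,2])/K[1,1],1.])
    return o+r*(h-o[2])/r[2]
def proj(d,p):
    K=d["camera_matrix"];T=d["camera_from_world"];c=T[:3,:3]@p+T[:3,3]; q=K@c; return q[:2]/q[2]
E
python3 - <<'E'
from h import *
for n in("top0","scene0"):
    d=load(n+".npz");w=pts(d)
    for nm,lo,hi in(("cap",234,244),("dome",215,236),("rear",200,210)):
        m=(w[...,2]>lo)&(w[...,2]<hi)
        k,l,s,c=cv2.connectedComponentsWithStats(m.astype(np.uint8))
        for i in range(1,k):
            if s[i,4]>20:
                p=w[l==i]; (cx,cy),r=cv2.minEnclosingCircle(p[:,:2].astype(np.float32))
                print(n,nm,c[i].round(1),s[i,4],p.mean(0).round(1),"circ",round(cx,1),round(cy,1),round(r,1))
d=load("top0.npz")
im=d["color"][:,:,::-1]
a=cv2.resize(im[130:300,130:300],None,fx=3.4,fy=3.4,interpolation=cv2.INTER_CUBIC)
cv2.imwrite("pics/z1.png",cv2.convertScaleAbs(a,alpha=2))
im=load("scene0.npz")["color"][:,:,::-1]
a=cv2.resize(im[190:310,260:410],None,fx=5,fy=5,interpolation=cv2.INTER_CUBIC)
cv2.imwrite("pics/z2.png",cv2.convertScaleAbs(a,alpha=2))
# tray
g=d["color"].astype(int);m=((g.min(2)>120)).astype(np.uint8);m[:, :300]=0;m[:190]=0
k,l,s,c=cv2.connectedComponentsWithStats(m)
for i in range(1,k):
    if s[i,4]>200: 
        q=cv2.minAreaRect(np.argwhere(l==i)[:,::-1].astype(np.float32)); print("tray",s[i],q, ray(d,*q[0],10))
E
```

```text
top0 cap [228.7 212.1] 443 [557.3 103.9 240.9] circ 557.3 103.9 28.6
top0 dome [161.9 215.4] 752 [549.7 260.8 226.7] circ 550.4 263.5 37.1
top0 rear [175.5 219.3] 64 [542.4 234.6 204.9] circ 546.7 252.1 36.8
top0 rear [ 90.2 240.1] 94 [491.3 436.2 201.7] circ 491.7 436.7 15.3
scene0 cap [11.3  4.3] 55 [  716.5 -1799.8   239.1] circ 711.1 -1799.3 62.4
scene0 cap [166.7  25.6] 66 [  267.  -1127.5   238.9] circ 267.1 -1131.6 80.8
scene0 cap [138.2  37.5] 75 [  418.4 -1125.    239.6] circ 423.8 -1120.8 68.8
scene0 cap [107.3  40.4] 26 [  532.5 -1196.3   239. ] circ 534.3 -1197.8 57.5
scene0 cap [415.4 114.5] 27 [-68.6  34.3 237.6] circ -70.5 35.0 21.5
scene0 cap [394.6 118.9] 179 [9.200e+00 1.000e-01 2.378e+02] circ 12.3 0.8 44.7
scene0 cap [303.7 209. ] 164 [565.2 105.4 238.6] circ 564.4 105.5 28.8
scene0 dome [16.4  5.7] 161 [  695.9 -1800.7   224.8] circ 685.4 -1796.1 97.3
scene0 dome [138.7  36.8] 383 [  401.5 -1152.4   225. ] circ 362.7 -1245.6 208.6
scene0 dome [398.5 122.2] 550 [  0.7  14.3 226.5] circ -16.3 30.4 98.3
scene0 dome [303.1 215.3] 101 [577.5 116.6 227.3] circ 566.5 10
[... 377 characters left out ...]
 -1134.4 66.9
scene0 rear [149.3  40.4] 36 [  367.6 -1127.1   204.1] circ 363.6 -1123.2 38.9
scene0 rear [125.4  49.8] 57 [  488.9 -1130.5   204.9] circ 486.4 -1142.2 51.3
scene0 rear [414.4 123.6] 34 [-60.5  43.7 204.8] circ -59.8 41.9 23.2
scene0 rear [377.7 132.9] 49 [ 82.7 -11.  205. ] circ 80.9 -13.4 32.7
scene0 rear [394.8 135.1] 63 [ 44.6  38.5 204.6] circ 32.0 38.8 51.2
scene0 rear [306.5 221.3] 28 [572.9 128.2 205. ] circ 569.2 124.4 19.9
scene0 rear [340.4 251.4] 64 [578.2 282.6 204.7] circ 563.7 270.9 36.4
tray [ 314  205   56   59 2942] ((341.63690185546875, 234.12559509277344), (53.89131546020508, 56.69766616821289), 2.726310968399048) [ 516.98629458 -190.63291069   10.        ]
```

```bash
ls pics
```

```text
scene0.png
top0.png
z1.png
z2.png
```

View pics/z1.png

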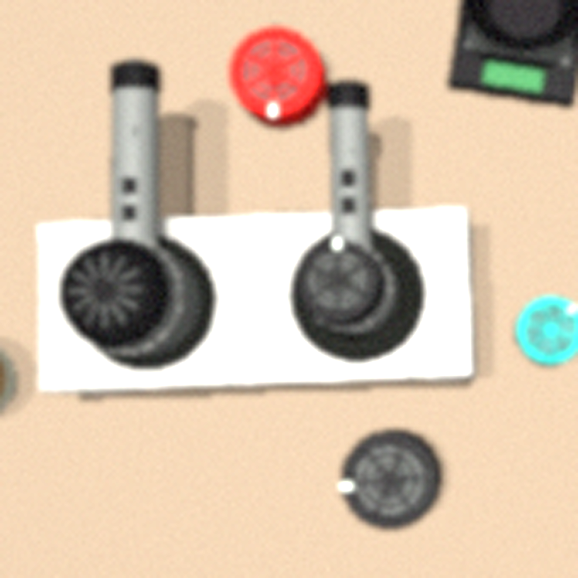

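View pics/z2.png

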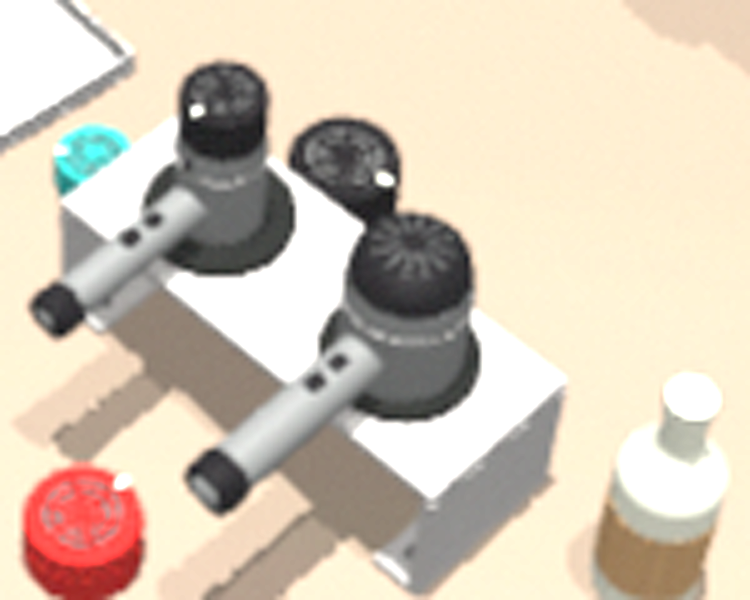

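```bash
python3 - <<'E'
from h import *
out=[]
for n,(x0,y0) in(("top0",(205,190)),("scene0",(280,190))):
    d=load(n+".npz");w=pts(d); S=10
    im=d["color"][y0:y0+50,x0:x0+40,::-1]
    a=cv2.convertScaleAbs(cv2.resize(im,None,fx=S,fy=S,interpolation=cv2.INTER_CUBIC),alpha=2.5)
    m=((w[...,2]>236.)&(w[...,2]<244)).astype(np.uint8)[y0:y0+50,x0:x0+40]
    M=cv2.resize(m,None,fx=S,fy=S,interpolation=cv2.INTER_NEAREST)
    cs,_=cv2.findContours(M,0,2); cv2.drawContours(a,cs,-1,(0,255,0),1)
    ww=w[y0:y0+50,x0:x0+40][m>0]; print(n,np.nanmedian(ww,0),w[205:222:2,228 if n=="top0" else 304,2].round(0))
    p=proj(d,np.array([560,104.5,239.])); q=((p-[x0,y0]+.5)*S).astype(int); cv2.circle(a,tuple(int(t) for t in q),4,(0,0,255),-1)
    out.append(a)
cv2.imwrite("pics/z3.png",np.hstack(out))
E
```

```text
top0 [557.4056859  103.76150897 241.0879637 ] [240. 242. 242. 242. 242. 242. 241. 245. 240.]
scene0 [565.31495799 105.472829   239.10006678] [237. 241. 237. 232. 236. 235. 231. 219. 211.]
```

View pics/z3.png

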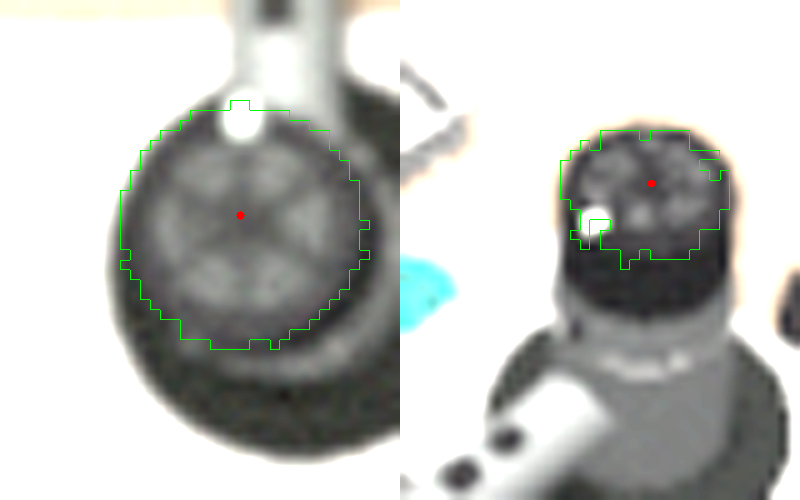

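The cap's top centre is near (559,104) with its pointer along +x, and the tray centre is near (517,-191). The two views disagree by a few mm in x. I'll grip with the jaws along world x, so the squeeze shows that error, and start by rising and travelling.

Call:
apply_moves(
  plan=[-1,0,0,0.04,0,-1,0,0,0.08,0,-1,0,0,0.1,-5,-1,0.022,-0.032,0.1,-10,-1,0.044,-0.064,0.1,-16,-1,0.066,-0.096,0.1,-22,-1,0.088,-0.128,0.1,-28,-1,0.11,-0.16,0.1,-34],
)

```text
clock: 0.77
position: [343.2, 418.2, 330.9]
ee_rot: [0.882, -0.471, -0.0, 0.0]
contact_force: [1.6, 0.6, 0.8]
gripper_width: 85.8
```

Call:
apply_moves(
  plan=[-1,0.022,-0.032,0,-5,-1,0.044,-0.064,0,-10,-1,0.066,-0.096,0,-15,-1,0.088,-0.128,0,-20,-1,0.11,-0.16,0,-25,-1,0.132,-0.192,0,-30,-1,0.154,-0.224,0,-34,-1,0.176,-0.256,0,-34],
)

```text
clock: 1.43
position: [519.3, 162.1, 331.0]
ee_rot: [-0.707, 0.707, 0.0, -0.0]
contact_force: [0.4, 1.2, -0.4]
gripper_width: 86.0
```

Call:
apply_moves(
  plan=[-1,0.02,-0.03,0,0,-1,0.04,-0.06,0,0,-1,0.04,-0.06,0,0,-1,0.04,-0.06,0,0],
)

```text
clock: 1.77
position: [559.3, 102.2, 330.2]
ee_rot: [-0.707, 0.708, 0.001, -0.001]
contact_force: [-0.1, -0.6, -0.1]
gripper_width: 85.5
```

```bash
python3 - <<'E'
from bench import arm
import cv2,numpy as np
from scipy.spatial.transform import Rotation as R
s=arm.read_state();print(s, R.from_quat(s["ee_rot"]).as_matrix().round(3))
for n in("scene","top"):
    d=arm.get_image(n); cv2.imwrite(f"pics/{n}1.png",d["color"][:,:,::-1])
E
```

```text
{'clock': 1.7667, 'joints': array([ 4.65518419e-01,  2.36738504e-01,  4.15898717e-02, -3.97145695e-04,
       -1.37769921e+00, -4.66989026e-01]), 'joint_vel': array([ 0.04901234, -0.02004989, -0.01260348, -0.00443102, -0.00049789,
       -0.00686715]), 'joint_efforts': array([-9.88068134e-01, -3.23401129e+01,  2.01144093e+01,  4.53576654e+00,
        3.77576667e-03,  4.09020286e-02]), 'position': array([559.27442586, 102.24675134, 330.19001196]), 'ee_rot': array([-7.06559160e-01,  7.07653208e-01,  5.06840322e-04, -9.12828591e-04]), 'contact_force': array([-0.08695504, -0.59002862, -0.09226305]), 'wrist_torque': array([0.0393692 , 0.08566549, 0.04899504]), 'gripper_width': 85.53136071820533} [[-0.002 -1.    -0.002]
 [-1.     0.002 -0.001]
 [ 0.001  0.002 -1.   ]]
```

View pics/scene1.png

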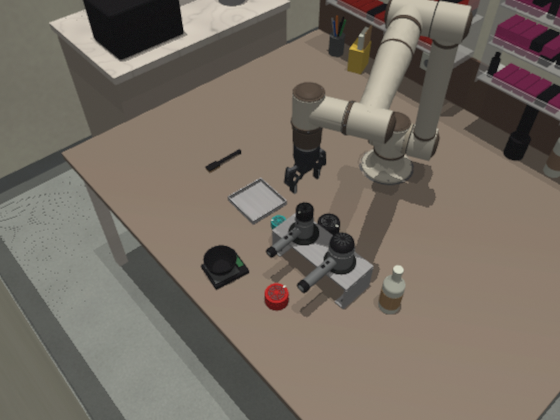

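Call:
apply_moves(
  plan=[-1,0,0,-0.03,0,-1,0,0,-0.055,0,-1,0,0,-0.065,0,-1,0,0,-0.065,0],
)

```text
clock: 2.2
position: [556.9, 104.6, 263.7]
ee_rot: [0.708, -0.706, -0.001, 0.003]
contact_force: [-0.4, -1.0, -0.2]
gripper_width: 85.4
```

```bash
python3 - <<'E'
from bench import arm
import cv2,numpy as np
s=arm.read_state();print(s["position"],s["contact_force"],s["ee_rot"])
o=[]
for n,(x0,y0) in(("scene",(250,130)),("top",(190,170))):
    d=arm.get_image(n); o.append(cv2.resize(d["color"][y0:y0+100,x0:x0+80,::-1],None,fx=5,fy=5,interpolation=cv2.INTER_CUBIC))
cv2.imwrite("pics/d1.png",cv2.convertScaleAbs(np.hstack(o),alpha=2))
E
```

```text
[556.91918272 104.58448368 263.67093329] [-0.41102597 -1.04556852 -0.21350948] [ 0.70847653 -0.70572804 -0.00126821  0.00270964]
```

View pics/d1.png

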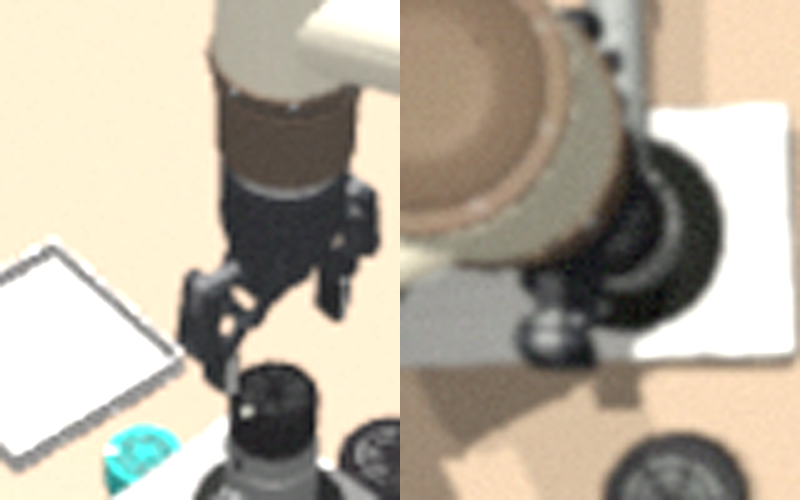

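The fingers straddle the cap along x. I'll descend, watching the force.

Call:
apply_moves(
  plan=[-1,0,0,-0.015,0,-1,0,0,-0.03,0,-1,0,0,-0.045,0,-1,0,0,-0.052,0,-1,0,0,-0.052,0,-1,0,0,-0.052,0],
)

```text
clock: 2.8
position: [559.6, 104.3, 215.6]
ee_rot: [0.708, -0.706, 0.001, -0.001]
contact_force: [-0.0, -0.2, 0.6]
gripper_width: 85.2
```

```bash
python3 - <<'E'
from bench import arm
import cv2,numpy as np
o=[]
for k in range(3):
    s=arm.read_state();print(s["position"],s["contact_force"],s["ee_rot"]); arm.get_image("top")
for n,(x0,y0) in(("scene",(250,150)),):
    d=arm.get_image(n); o.append(cv2.resize(d["color"][y0:y0+100,x0:x0+110,::-1],None,fx=6,fy=6,interpolation=cv2.INTER_CUBIC))
cv2.imwrite("pics/d2.png",cv2.convertScaleAbs(np.hstack(o),alpha=2))
E
```

```text
[559.60309268 104.33036488 215.64522288] [-0.02230218 -0.23116543  0.58493845] [ 7.08089249e-01 -7.06122154e-01  6.52535227e-04 -8.31975979e-04]
[559.79176038 104.39001316 215.99610274] [-0.12568416 -0.21594657  0.10234429] [ 0.70809103 -0.70611964  0.00078616 -0.00123846]
[559.7772559  104.39698544 216.00817859] [ 0.26313975 -0.99707897 -0.40183263] [ 0.70805756 -0.70615302  0.00076563 -0.00134813]
```

View pics/d2.png

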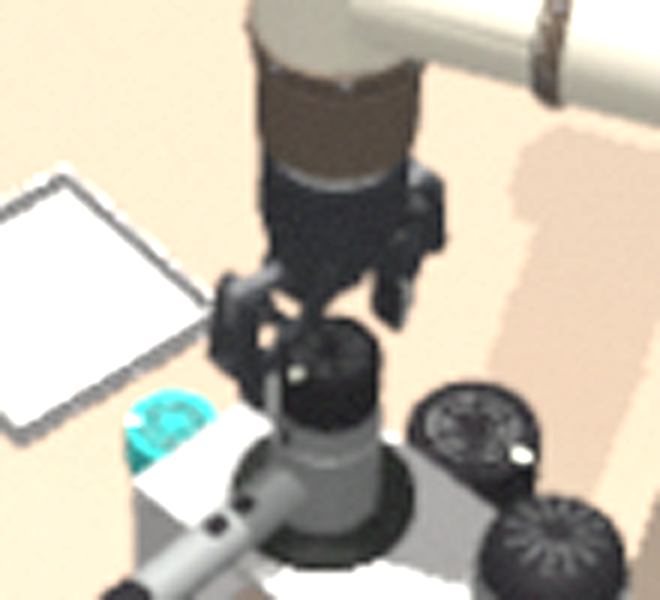

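Call:
apply_moves(
  plan=[-1,0,0,-0.006,0,-0.45,0,0,-0.006,0,-0.38,0,0,-0.006,0,-0.38,0,0,-0.006,0,-0.38,0,0,-0.006,0,-0.38,0,0,-0.006,0],
)

```text
clock: 3.5
position: [558.9, 104.0, 208.4]
ee_rot: [0.708, -0.706, 0.0, -0.0]
contact_force: [0.6, -0.2, -0.4]
gripper_width: 58.9
```

Call:
apply_moves(
  plan=[-0.35,0,0,0,0,-0.35,0,0,0,0,-0.35,0,0,0,0,-0.35,0,0,0,0],
)

```text
clock: 3.83
position: [558.8, 104.0, 208.3]
ee_rot: [0.708, -0.706, -0.0, 0.0]
contact_force: [0.1, -0.2, 0.3]
gripper_width: 57.7
```

There is no side force with the jaws at 57.7 mm, so x is within about 1 mm. Now I'll grip.

Call:
apply_moves(
  plan=[-0.25,0,0,0,0,-0.1,0,0,0,0,0.2,0,0,0,0,0.2,0,0,0,0,0.2,0,0,0,0],
)

```text
clock: 4.25
position: [559.2, 104.1, 208.8]
ee_rot: [0.708, -0.706, 0.0, -0.0]
contact_force: [0.4, 0.4, 4.4]
gripper_width: 54.8
```

```bash
python3 - <<'E'
from bench import arm
s=arm.read_state();print(s["position"],s["contact_force"],s["wrist_torque"],s["gripper_width"],s["joints"])
E
```

```text
[559.15307243 104.06728799 208.78804063] [0.35333593 0.41089848 4.4320797 ] [ 0.01872272  0.12545846 -0.00310485] 54.812214162464706 [ 4.68954696e-01  3.06298570e-01 -1.68319429e-01  2.99284912e-04
 -1.09521479e+00 -4.66740061e-01]
```

Call:
apply_moves(
  plan=[0.2,0,0,0,1,0.2,0,0,0,2,0.2,0,0,0,3,0.2,0,0,0,4,0.2,0,0,0,4],
)

```text
clock: 4.67
position: [559.2, 104.1, 208.8]
ee_rot: [0.733, -0.681, 0.0, -0.0]
contact_force: [-0.4, 0.6, 5.3]
gripper_width: 54.5
```

```bash
cat > st.py <<'E'
from bench import arm
import numpy as np
from scipy.spatial.transform import Rotation as R
s=arm.read_state();m=R.from_quat(s["ee_rot"]).as_matrix()
print(s["clock"],s["position"].round(2),"F",s["contact_force"].round(2),"T",s["wrist_torque"].round(3),"w",s["gripper_width"].round(2),"yaw",np.degrees(np.arctan2(m[1,0],m[0,0])).round(2),"tau6",s["joint_efforts"][5].round(3),"j6",s["joints"][5].round(3))
E
python3 st.py
```

```text
Traceback (most recent call last):
  File "st.py", line 5, in <module>
    print(s["clock"],s["position"].round(2),"F",s["contact_force"].round(2),"T",s["wrist_torque"].round(3),"w",s["gripper_width"].round(2),"yaw",np.degrees(np.arctan2(m[1,0],m[0,0])).round(2),"tau6",s["joint_efforts"][5].round(3),"j6",s["joints"][5].round(3))
                                                                                                               ^^^^^^^^^^^^^^^^^^^^^^^^
AttributeError: 'float' object has no attribute 'round'
```

```bash
sed -i 's/s\["gripper_width"\].round(2)/round(s["gripper_width"],2)/' st.py; python3 st.py
```

```text
4.6667 [559.18 104.06 208.78] F [-0.42  0.6   5.28] T [0.056 0.138 0.03 ] w 54.5 yaw -85.78 tau6 0.041 j6 -0.395
```

Call:
apply_moves(
  plan=[0.2,0,0,0,1,0.2,0,0,0,2,0.2,0,0,0,3,0.2,0,0,0,4,0.2,0,0,0,4],
)

```text
clock: 5.08
position: [559.2, 104.0, 208.8]
ee_rot: [0.756, -0.655, 0.0, -0.0]
contact_force: [0.6, 0.5, 5.6]
gripper_width: 54.7
```

```bash
python3 st.py
```

```text
5.0833 [559.18 104.   208.78] F [0.61 0.47 5.63] T [0.088 0.131 0.071] w 54.71 yaw -81.79 tau6 0.03 j6 -0.326
```

Call:
apply_moves(
  plan=[0.2,0,0,0,1,0.2,0,0,0,2,0.2,0,0,0,3,0.2,0,0,0,4,0.2,0,0,0,4],
)

```text
clock: 5.5
position: [559.2, 104.0, 208.8]
ee_rot: [0.778, -0.628, 0.0, -0.0]
contact_force: [0.9, 0.5, 4.6]
gripper_width: 54.5
```

```bash
python3 st.py; python3 - <<'E'
from bench import arm
import cv2,numpy as np
d=arm.get_image("scene"); x0,y0=270,180
cv2.imwrite("pics/t1.png",cv2.convertScaleAbs(cv2.resize(d["color"][y0:y0+60,x0:x0+70,::-1],None,fx=10,fy=10,interpolation=cv2.INTER_CUBIC),alpha=2.2))
E
```

```text
5.5 [559.19 104.02 208.78] F [0.91 0.52 4.64] T [0.041 0.132 0.025] w 54.47 yaw -77.78 tau6 0.03 j6 -0.256
```

View pics/t1.png

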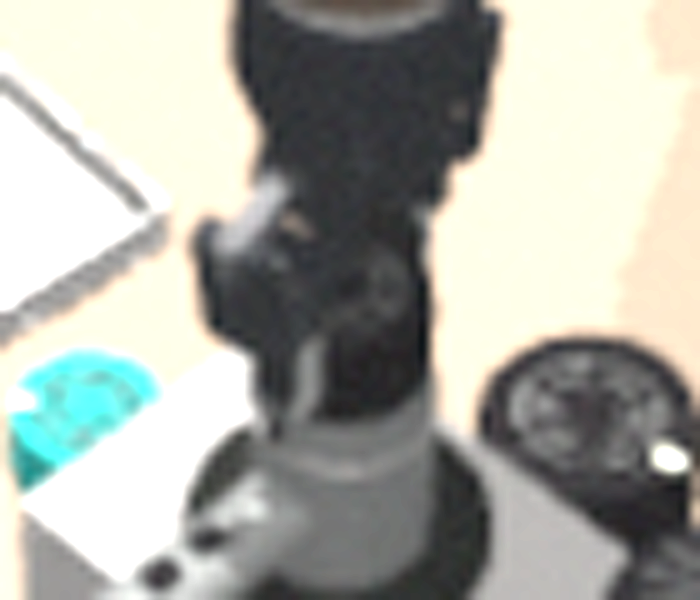

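After 12° anticlockwise, past the 9° dead stop, the wrist torque is still about zero, so this is the free way. A slipping grip would show well over 0.5 N m. I'll continue to about 58°.

Call:
apply_moves(
  plan=[0.2,0,0,0,3,0.2,0,0,0,6,0.2,0,0,0,9,0.2,0,0,0,12,0.2,0,0,0,15,0.2,0,0,0,18,0.2,0,0,0,21,0.2,0,0,0,23],
)

```text
clock: 6.22
position: [559.2, 104.0, 208.8]
ee_rot: [0.888, -0.459, 0.0, -0.0]
contact_force: [0.3, -0.4, 5.6]
gripper_width: 54.6
```

```bash
python3 st.py
```

```text
6.2167 [559.19 103.99 208.78] F [ 0.32 -0.43  5.56] T [ 0.036  0.087 -0.043] w 54.56 yaw -54.7 tau6 -0.127 j6 0.147
```

Call:
apply_moves(
  plan=[0.2,0,0,0,3,0.2,0,0,0,6,0.2,0,0,0,9,0.2,0,0,0,12,0.2,0,0,0,15,0.2,0,0,0,18,0.2,0,0,0,21,0.2,0,0,0,23],
)

```text
clock: 6.88
position: [559.2, 104.0, 208.8]
ee_rot: [0.962, -0.273, 0.001, -0.0]
contact_force: [0.1, 0.2, 4.9]
gripper_width: 54.9
```

```bash
python3 st.py;  python3 - <<'E'
from bench import arm
import cv2,numpy as np
o=[]
for n,(x0,y0) in (("scene",(270,180)),("top",(200,180))):
    d=arm.get_image(n)
    o.append(cv2.convertScaleAbs(cv2.resize(d["color"][y0:y0+60,x0:x0+70,::-1],None,fx=5.5,fy=8,interpolation=cv2.INTER_CUBIC),alpha=2.2))
cv2.imwrite("pics/t2.png",np.hstack(o))
E
```

```text
6.8833 [559.25 103.99 208.78] F [0.07 0.24 4.91] T [-0.029  0.022 -0.072] w 54.89 yaw -31.7 tau6 -0.122 j6 0.548
```

View pics/t2.png

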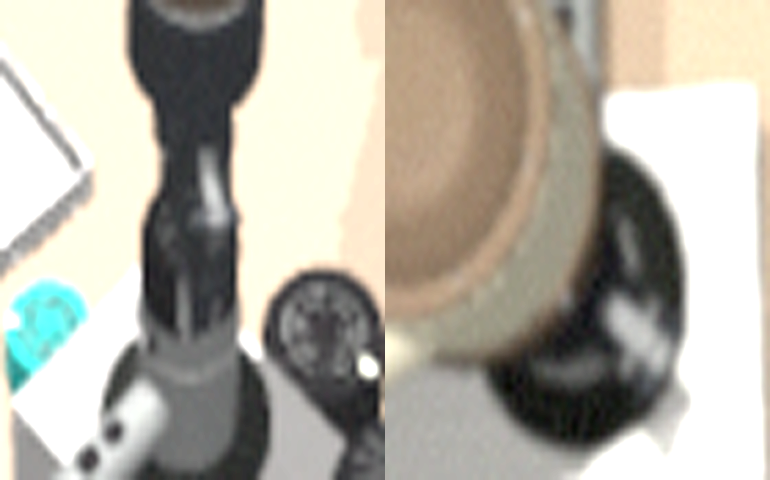

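Call:
apply_moves(
  plan=[0.2,0,0,0.001,0,0.2,0,0,0.002,0,0.2,0,0,0.003,0,0.2,0,0,0.004,0,0.2,0,0,0.005,0,0.2,0,0,0.005,0],
)

```text
clock: 7.48
position: [558.8, 104.0, 213.2]
ee_rot: [0.962, -0.275, -0.0, 0.0]
contact_force: [-0.2, 0.8, 0.5]
gripper_width: 54.7
```

```bash
python3 st.py
```

```text
7.4833 [558.77 104.   213.23] F [-0.17  0.79  0.54] T [-0.025 -0.024 -0.055] w 54.74 yaw -31.87 tau6 0.0 j6 0.546
```

The cap has risen 4.4 mm, beyond the 2 mm of locked play, with no pull, so it's free. I'll keep lifting.

Call:
apply_moves(
  plan=[0.2,0,0,0.004,0,0.2,0,0,0.008,0,0.2,0,0,0.012,0,0.2,0,0,0.018,0,0.2,0,0,0.025,0,0.2,0,0,0.035,0,0.2,0,0,0.045,0,0.2,0,0,0.045,0],
)

```text
clock: 8.15
position: [560.2, 104.3, 261.6]
ee_rot: [0.962, -0.274, 0.002, -0.001]
contact_force: [0.4, 1.2, 0.2]
gripper_width: 54.2
```

```bash
python3 st.py;  python3 - <<'E'
from bench import arm
import cv2,numpy as np
o=[]
for n,(x0,y0) in (("scene",(260,150)),):
    d=arm.get_image(n)
    o.append(cv2.convertScaleAbs(cv2.resize(d["color"][y0:y0+90,x0:x0+110,::-1],None,fx=6,fy=6,interpolation=cv2.INTER_CUBIC),alpha=2.2))
cv2.imwrite("pics/l1.png",np.hstack(o))
E
```

```text
8.15 [560.24 104.31 261.57] F [0.38 1.25 0.22] T [ 0.037  0.005 -0.006] w 54.16 yaw -31.85 tau6 -0.0 j6 0.546
```

View pics/l1.png

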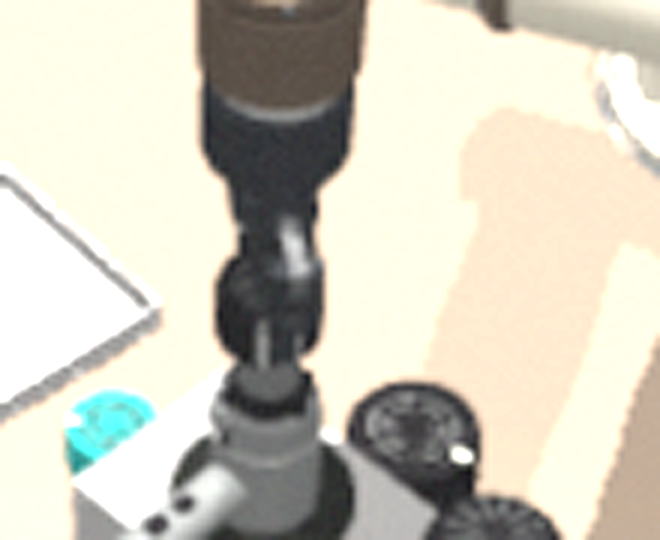

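The bare neck shows at zoomed pixel (270,395) and the cap is in the fingers. I'll carry it to the tray.

Call:
apply_moves(
  plan=[0.2,-0.003,-0.015,0,0,0.2,-0.007,-0.045,0,0,0.2,-0.011,-0.08,0,0,0.2,-0.016,-0.115,0,0,0.2,-0.021,-0.15,0,0,0.2,-0.026,-0.185,0,0,0.2,-0.031,-0.22,0,0,0.2,-0.035,-0.25,0,0],
)

```text
clock: 8.87
position: [522.3, -148.4, 257.9]
ee_rot: [0.961, -0.275, -0.001, 0.0]
contact_force: [0.4, 0.4, -1.6]
gripper_width: 54.4
```

Call:
apply_moves(
  plan=[0.2,-0.003,-0.025,0,0,0.2,-0.006,-0.038,-0.01,0,0.2,-0.007,-0.045,-0.02,0,0.2,-0.007,-0.045,-0.035,0,0.2,-0.007,-0.045,-0.05,0,0.2,-0.007,-0.045,-0.055,0,0.2,-0.007,-0.045,-0.055,0,0.2,-0.007,-0.045,-0.055,0],
)

```text
clock: 9.53
position: [516.9, -190.6, 203.0]
ee_rot: [0.962, -0.274, -0.0, 0.0]
contact_force: [0.2, -1.4, -0.5]
gripper_width: 54.5
```

Call:
apply_moves(
  plan=[0.2,0,0,0,0,0.2,0,0,0,0,0.2,0,0,0,0,0.2,0,0,0,0,0.2,0,0,0,0,0.2,0,0,0,0],
)

```text
clock: 10.03
position: [516.9, -191.0, 203.5]
ee_rot: [0.962, -0.275, 0.0, -0.0]
contact_force: [-0.0, 0.5, -1.3]
gripper_width: 54.7
```

```bash
python3 st.py;  python3 - <<'E'
from bench import arm
import cv2,numpy as np
from h import *
o=[]
for n in ("scene","top"):
    d=arm.get_image(n)
    if n=="scene": print(proj(d,np.array([517,-191,22.])),proj(d,np.array([517,-191,220.])))
    c=d["color"][:,:,::-1]
    if n=="scene": c=c[110:250,190:330]
    else: c=c[150:290,270:410]
    o.append(cv2.resize(c,None,fx=2.85,fy=4,interpolation=cv2.INTER_CUBIC))
cv2.imwrite("pics/f1.png",cv2.convertScaleAbs(np.hstack(o),alpha=2))
cv2.imwrite("pics/f2.png",cv2.convertScaleAbs(arm.get_image("top")["color"][:,:,::-1],alpha=1.5))
E
```

```text
10.0333 [ 516.9  -190.99  203.53] F [-0.04  0.53 -1.32] T [ 0.044  0.022 -0.007] w 54.74 yaw -31.87 tau6 -0.0 j6 1.074
[257.65544445 197.2046122 ] [255.63770973 158.32871617]
```

View pics/f1.png

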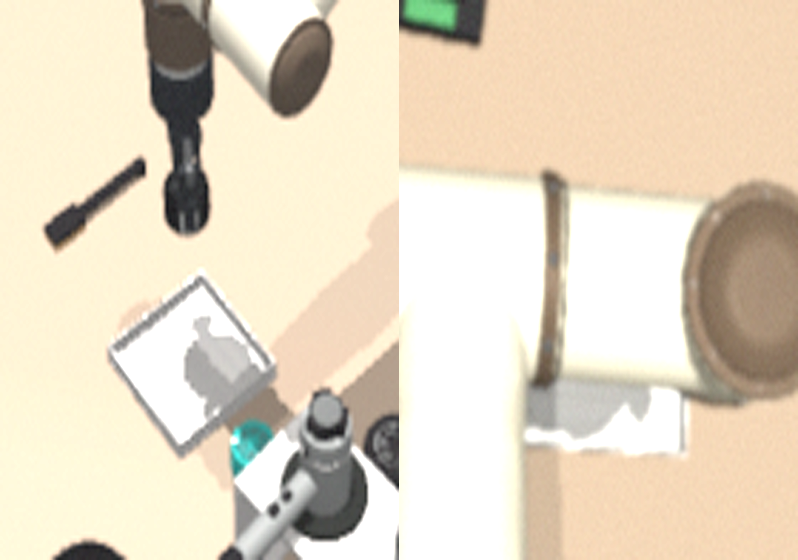

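View pics/f2.png

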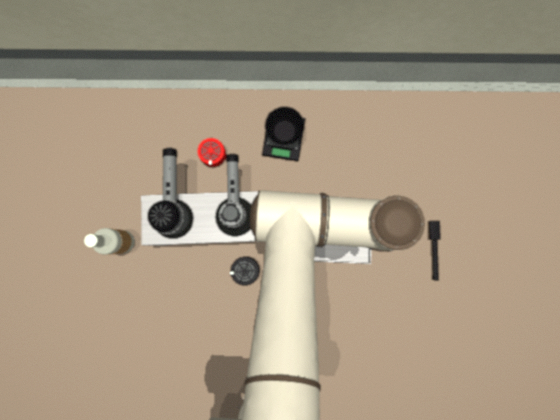

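The scene view shows the cap in the fingers at zoomed pixel (187,215). The tray's centre is at full-frame pixel (257,200) and was predicted at (258,197), so the cap is over the middle. The stand, the decoys, the bottle and the brush are unchanged. Handing in.

```bash
python3 - <<'E'
from bench import arm
print(arm.job_done())
E
python3 st.py
```

```text
the job is handed in; nothing more can be done
None
the job is handed in; nothing more can be done
```

I took the filter cap off the slim dryer and handed the job in with it still in the gripper, over the middle of the steel tray. It took about 10 s of the 54 s allowed. No verdict is reported, so the points below are my own checks.

- **Unlocking:** This model unlocks anticlockwise, seen from above. The cap turned about 58° with almost no torque (under 0.1 N m), well past the 9° at which the wrong way would have stopped dead.
- **Lifting:** It rose 4.4 mm with no pull, more than the 2 mm of locked play, so I lifted it clear. The largest wrist force reading, taken at the end of each move, was about 6 N.
- **Final pose:** The fingertips measured (517, -191, 203.5) mm, with the tray's centre at about (517, -191) mm. The jaws were at 54.7 mm on the cap and the tool was vertical and still. I estimate the cap's lower rim at about 200 mm above the worktop.
- **Surroundings:** In the last pictures the second dryer, bottle, brush, tray and the look-alike caps appeared to be where they started. The arm partly hid the tray in the top view.

Two checks fell short:
- **Cap position:** the two cameras disagreed by about 5 mm on the cap's x position. The jaws closed to within 2 mm of the cap with no side force, so the average I used was right to about 1 mm.
- **Cap rotation:** the cap's white pointer was hidden behind the gripper, so I judged the rotation from the gripper's turn and the free lift.

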